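# Load the drive dock and start the copy

### The arm

A 6-joint arm with a two-finger parallel gripper is mounted at the origin on the work surface. World frame = base frame: x ahead of the robot, y to its left, z up, the work surface at z = 0. Lengths are in mm, angles in rad, forces in N, time in s.
With the tool pointing down it reaches from about 400 to 925 mm from the base axis. Payload 12.5 kg.
Tool frame: the origin (TCP) lies on the centre line of the jaws, within the pads' length; the fingertips stand 8 mm ahead of it and the grasp point (between the pads) lies 11 mm behind it; z points along the fingers, x is the direction in which the jaws open and shut, and the axes are right-handed (so a half turn about z gives the same grasp; the last joint's range is limited). The gripper opens to 95 mm and grips with 3 to 60 N. Pads are 20 mm wide; open, the fingers measure 119 mm over their backs; the gripper's body (75 mm by 180 mm) begins 59 mm behind the grasp point.
Start: joints at [1.023, 0.491, 1.559, -0, 1.092, -0.106], TCP at [267.216, 565.015, 222.661] pointing down, gripper open.
Joint ranges: [-3.1, 3.1], [-0.84, 2.19], [0.05, 2.79], [-1.13, 4.28], [0.06, 2.93], [-2.69, 2.69]. Speed limits (rad/s): [2.22, 2.22, 2.79, 3.14, 3.14, 3.14].

### API

Orientations are given as [roll, pitch, yaw] about the fixed x, y, z axes, in that order (R = Rz(yaw) Ry(pitch) Rx(roll)).
In Python, from cell import env gives the robot as it stands. The module is installed in compiled form; this text tells all that it offers.
- The arm moves only by the tool send_rows, never from a script. Its argument "moves" is a list that holds one entry, the list of rows, each a list of 6 numbers: the shift along the tool's x, y, z as a fraction of full scale, then the turn, a rotation vector about the tool's x, y, z as a fraction of full scale. A call has 1 to 12 rows; each row is the pose to reach, as a shift and turn from the pose commanded when the call began, along the tool's axes at that moment; what a row does not reach only later rows make up. Full scale, the value 1, is 0.3 m for a shift and 90 degrees for a turn. A row lasts 1/12 s, in which the tool goes at most 41.7 mm and 7.16 degrees, less where a joint would pass 70% of its speed; a pose out of reach is approached as far as the arm can. A call with a number of a shift or a turn outside -1 to 1 is refused whole. A call with a gripper value outside its range is refused whole. "grip" is the gripper's target within -1 to 1 (shut at 1, half-way at 0, fully open at -1), set as the call begins (left out, the last holds). The fingers move at their own pace and stop on an object; the grip force is fixed at half the most. Time passes only in rows, so rows that repeat a pose let the fingers close. It gives the time, the measured TCP pose, the force and the opening at its end, in the units of the state.
- env.state(): the state, without advancing time (a new reading comes with each control period).
- env.read_camera(name): name is "scene" or "top" or "wrist"; returns a dict with "image" (384x512x3 uint8, red, green, blue), "mtx" (3x3 intrinsics, pixels), "distortion" ([k1, k2, p1, p2, k3] as OpenCV has them; the pictures are not rectified), "T" (4x4, takes a point from camera to world coordinates); the wrist camera has in their place "mount" (4x4, takes a point from camera to tool coordinates, whose origin is the TCP and whose axes are the tool frame's). Camera axes: x right, y up, looking along -z (the intrinsics and any distortion apply to the point x, -y, -z); pixel columns grow to the right and rows downward; lengths in mm; the calibration is good to about 2 mm. A picture is of the moment at which its call begins: read the wrist's pose just before it. There is no depth.
- env.job_done(): hands the job in, once; it reports no verdict.
Trained networks look in the newest picture that a camera, given by its name, has taken for a name from the list of things; names that differ only in an ending like _2 or _b are one class to them, and where a whole thing is asked for, a point or a joint stands for the part that bears it (a point fixed in the world has none). Each returns a list of dicts, best first, with "confidence" (0 to 1); they miss things now and then, are a little off and sometimes report something else, mostly with a low value. They report only what shows in the picture. A call takes as long as a camera call. They do not tell look-alikes from the thing itself.
- env.look_for(camera, thing): "xy" ([column, row] in pixels, amid what is visible of it).
- env.outline_of(camera, thing): "region" (384x512 bool, what is visible of it) and "xy" ([column, row] in pixels, amid what is visible of it).
The state is a dict: "t": time; "joints": joint angles; "qvel": joint speeds; "tau": joint torques, N m; "eef_pos": TCP position; "tcp_rot": TCP orientation; "ft_force": force on the tool from outside, world axes, zero at the start; "moment": the same for the moment, N m; "opening": opening from 0.0 (shut) to 1.0 (fully open).
Only numpy, scipy, OpenCV 4.12 (cv2) and the standard library are available. Lean on these libraries where they do the work, as an engineer would, in place of code of your own. Each camera call takes 0.05 s, during which the arm holds its last target. There are 200 camera calls.

### The job

Take the two small drives out of their cradles and lower them, one by one, right down into the two bays of the grey drive dock, one in each bay, the same way up as they stand now, without letting them fall from a height. Then take the steel stylus from its wooden stand, push the dock's recessed start button fully down with the stylus tip, and put the stylus back in the stand, tip down. Leave the big drive and the other things on the desk where they are.

Things in the scene. Friction and masses are not known exactly. Their poses are not given: they have to be found in the camera images.
- drive_a: First small drive: flat aluminium box, 70 mm wide (its x), 15 mm thick (its y), 100 mm tall (its z), 0.2 kg, paper on one broad face. Starts upright in its cradle, foot 10 mm above the desk. Origin: centre of its underside, where the black connector is. The two small drives are alike and may go in either bay.
- drive_b: Second small drive: flat aluminium box, 70 mm wide (its x), 15 mm thick (its y), 100 mm tall (its z), 0.2 kg, paper on one broad face. Starts upright in its cradle, foot 10 mm above the desk. Origin: centre of its underside, where the black connector is. The two small drives are alike and may go in either bay.
- dock: Fixed grey two-bay drive dock, 110 (x) x 240 (y) x 50 mm tall; origin: centre of its underside. In its top: two bays, each 75 (x) x 19 mm (y), 35 mm deep, mouth chamfered 3 mm, 80 mm apart along y; at the +y end a round 16 mm well with the start button in it. A loaded drive's thickness lies along the dock's y; half a turn about z makes no difference.
- dock_bay0 (a point): Centre of the floor of the first bay, 15 mm above the dock's underside (dock's own x 0, y -70 mm). A loaded drive's origin lies here.
- dock_bay1 (a point): Centre of the floor of the second bay (dock's own x 0, y +10 mm), 15 mm above the dock's underside.
- start_top (a point): Centre of the top of the white round start button, 13 mm across, at the bottom of its 16 mm well, 14 mm below the dock's top face (dock's own x -20, y +85 mm).
- start (a joint): Travel of the start button, m: 0 up, 0.005 fully down; a spring returns it; fully down takes 4 N.
- stylus: Steel stylus with a black top, 130 mm long, standing tip down in the stand. Handle 14 mm in diameter from 40 mm above the tip to the top; the lowest 30 mm are an 8 mm pin, a cone between. 0.06 kg. Origin: the end of the tip; z along the stylus towards its top.
- stand: Fixed wooden stylus stand, 60 x 60 x 55 mm tall, with one upright 18 mm bore 45 mm deep in the middle of its top, 3 mm chamfer. Origin: centre of its underside.
- stand_floor (a point): Centre of the floor of the stand's bore, 10 mm above the desk; the stylus tip rests here.
- cradle_a: Fixed black cradle of the first small drive, 90 (x) x 45 (y) x 30 mm tall, its slot 75 x 19 mm and 20 mm deep. Origin: centre of its underside. The three cradles are in any order.
- cradle_b: The like cradle of the second small drive.
- cradle_big: Fixed black cradle of the big drive, 122 (x) x 56 (y) x 30 mm tall, slot 20 mm deep. Origin: centre of its underside.
- big_drive: Bystander: big drive, 102 (x) x 26 (y) x 147 mm tall, 0.65 kg, upright in its cradle, foot 10 mm above the desk; too big for the dock. Origin: centre of its underside.
- mouse: Bystander: white computer mouse, 105 x 60 x 34 mm; origin: centre of its underside.
- screwdriver: Bystander: screwdriver lying on the desk, 190 mm long.
- parts_box: Bystander: open cardboard box with small adapters, 90 x 100 x 40 mm; origin: centre of its underside.
Mind the look-alikes: they are no part of the job. Leave any red look-alike of the drive_b alone.

How it is judged:
By the outcome, as a careful person would: the job done as asked, in the order asked, and still so for the second after the job is handed in, with the robot touching nothing.
It also fails if it takes over 72 s, if anything falls off the work surface, if the arm or the gripper's body presses on something with over 40 N, if the wrist force passes 120 N, or if a joint passes its speed limit or range.

## Working session

There is one attempt and no reset: what is moved stays moved. The work goes in short steps, Python scripts to look and compute and a tool call to move; the robot and the scene stay as the last step left them, time stands still between calls to the robot, and variables do not carry over. Pictures are saved under pics/ and viewed, about 8 in all and at most 12, crops included, and the job is handed in when it is done.

Besides the shell and the picture viewer there is one more tool, called after "Request:" as name(argument=value, ...), one argument or row to a line, values as JSON. send_rows: Moves the arm, as the interface text tells. Its arguments: {"type":"object","properties":{"moves":{"type":"array","items":{"type":"array","items":{"type":"array","items":{"type":"number"}}}},"grip":{"type":"number"}},"required":["moves"]}

```bash
mkdir -p pics
cat > h.py <<'E'
import numpy as np, cv2
from cell import env
from scipy.spatial.transform import Rotation as R
def cam(name):
    s=env.state(); c=env.read_camera(name)
    if name=="wrist":
        T=np.eye(4);T[:3,:3]=R.from_euler('xyz',s['tcp_rot']).as_matrix();T[:3,3]=s['eef_pos']
        c['T']=T@np.array(c['mount'])
    c['T']=np.array(c['T']);c['mtx']=np.array(c['mtx']);c['distortion']=np.array(c['distortion'],float)
    return c
def ray(c,px):
    u=cv2.undistortPoints(np.array(px,float).reshape(-1,1,2),c['mtx'],c['distortion']).reshape(-1,2)
    d=np.c_[u[:,0],-u[:,1],-np.ones(len(u))]@c['T'][:3,:3].T
    return c['T'][:3,3],d
def at_z(c,px,z):
    o,d=ray(c,px); return o+d*((z-o[2])/d[:,2])[:,None]
def proj(c,P):
    p=(np.array(P,float).reshape(-1,3)-c['T'][:3,3])@c['T'][:3,:3]
    p=p*[1,-1,-1]
    return cv2.projectPoints(p,np.zeros(3),np.zeros(3),c['mtx'],c['distortion'])[0].reshape(-1,2)
def save(im,name): cv2.imwrite('pics/'+name,cv2.cvtColor(np.ascontiguousarray(im),cv2.COLOR_RGB2BGR))
E
python3 - <<'E'
from h import *
np.set_printoptions(precision=1,suppress=True)
print(env.state())
ims=[]
for n in ['scene','top']:
    c=cam(n); ims.append(c['image']); print(n,c['T'][:3,3],c['T'][:3,2],c['distortion'],c['mtx'][0,0])
    for t in ['drive_a','dock','stylus','stand','cradle_a','cradle_big','big_drive','start_top','mouse','parts_box','screwdriver']:
        print(t,[(np.round(d['xy']).tolist(),round(d['confidence'],2)) for d in env.look_for(n,t)])
a=np.hstack(ims)
save(cv2.resize(ims[0],(768,576)),'scene.png');save(cv2.resize(ims[1],(768,576)),'top.png')
E
```

```text
{'t': 0.0, 'joints': array([ 1. ,  0.5,  1.6, -0. ,  1.1, -0.1]), 'qvel': array([-0., -0.,  0., -0., -0., -0.]), 'tau': array([ -0. , -61.3, -25.8,   0.1,   0. ,  -0. ]), 'eef_pos': array([267.1, 564.8, 222.1]), 'tcp_rot': array([-3.1,  0. ,  1.1]), 'ft_force': array([-0.3, -0.3, -0.2]), 'moment': array([-0., -0., -0.]), 'opening': 1.0030698591541285}
scene [1022.7  272.7  894.5] [0.4 0.3 0.9] [-0.  0.  0.  0.  0.] 354.1254622805602
drive_a [([216.0, 136.0], 0.88), ([179.0, 115.0], 0.84), ([225.0, 183.0], 0.66), ([193.0, 166.0], 0.64)]
dock [([306.0, 216.0], 0.89), ([245.0, 135.0], 0.2)]
stylus [([407.0, 208.0], 0.51)]
stand [([395.0, 222.0], 0.94)]
cradle_a [([185.0, 132.0], 0.65), ([195.0, 179.0], 0.52), ([309.0, 216.0], 0.34)]
cradle_big [([249.0, 157.0], 0.57)]
big_drive [([246.0, 136.0], 0.96)]
start_top []
mouse [([152.0, 174.0], 0.94)]
parts_box [([204.0, 232.0], 0.61), ([395.0, 222.0], 0.29)]
screwdriver [([368.0, 284.0], 0.94)]
top [ 410.3   12.6 1233.1] [-0.2 -0.   1. ] [-0.1  0.   0.   0.   0. ] 402.8419830056392
drive_a [([298.0, 194.0], 0.82), ([378.0, 234.0], 0.72), ([332.0, 137.0], 0.71), ([332.0, 186.0], 0.61), ([344.0, 236.0], 0.6)]
dock [([214.0, 208.0], 0.75)]
stylus []
stand [([143.0, 251.0], 0.79)]
cradle_a [([369.0, 236.0], 0.49), ([322.0, 196.0], 0.47)]
cradle_big [([298.0, 245.0], 0.73)]
big_drive [([308.0, 239.0], 0.6)]
start_top [([286.0, 147.0], 0.2)]
mouse [([363.0, 174.0], 0.82)]
parts_box []
screwdriver [([146.0, 185.0], 0.81)]
```

View pics/scene.png

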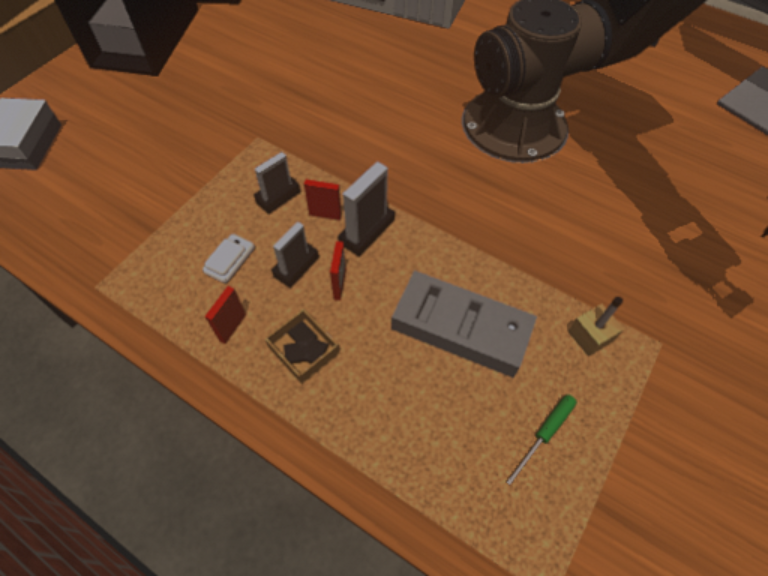

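View pics/top.png

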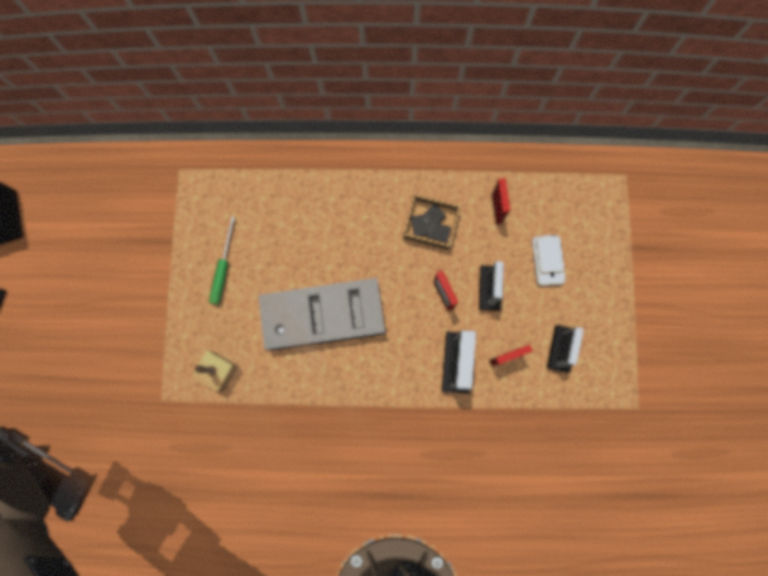

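The scene view shows two aluminium drives in small cradles, at about (183,121) and (195,168) in 512-px coordinates. There are three red look-alikes, at (215,133), (225,180) and (151,209). The big drive is at (245,136), the dock at (306,216), and the stand with the stylus at (400,215). I'll fit models to the outlines next.

```bash
cat > fit.py <<'E'
from h import *
from scipy.optimize import minimize
def box(p,lx,ly,z0,z1):
    x,y,a=p; c,s=np.cos(a),np.sin(a)
    return [[x+c*u-s*v,y+s*u+c*v,z] for u in(-lx/2,lx/2) for v in(-ly/2,ly/2) for z in(z0,z1)]
def sil(c,P,k=8):
    m=np.zeros((384,512),np.uint8)
    h=cv2.convexHull(np.round(proj(c,P)*k*2).astype(np.int32)) 
    cv2.fillConvexPoly(m,np.round(h).astype(np.int32),255,cv2.LINE_AA,4); return m/255.
def fit(views,p0,dims,yaws):
    # views: [(cam, region)]
    def cost(q):
        p=[q[0],q[1],q[2]/100]; t=0
        for c,r in views:
            m=sil(c,box(p,*dims)); t+=1-np.minimum(m,r).sum()/np.maximum(m,r).sum()
        return t/len(views)
    best=None
    for a in yaws:
        r=minimize(cost,[p0[0],p0[1],a*100],method='Nelder-Mead',options=dict(initial_simplex=np.array([p0[0],p0[1],a*100])+np.array([[0,0,0],[15,0,0],[0,15,0],[0,0,20]]),xatol=.05,fatol=1e-4))
        if best is None or r.fun<best.fun: best=r
    return best.x[0],best.x[1],best.x[2]/100,best.fun
E
python3 - <<'E'
from fit import *
np.set_printoptions(precision=2,suppress=True)
S=cam('scene');So={t:env.outline_of('scene',t) for t in['drive_a','dock','stand','big_drive','stylus']}
T=cam('top');To={t:env.outline_of('top',t) for t in['drive_a','dock','stand','big_drive']}
for n,o in(('scene',So),('top',To)):
    for t in o:
        for d in o[t]: 
            im=(S if n=='scene' else T)['image']; print(n,t,np.round(d['xy']),round(d['confidence'],2),d['region'].sum(),im[d['region']].mean(0).round())
def pick(o,xy): 
    d=min(o,key=lambda d:np.hypot(*(np.array(d['xy'])-xy))); return d['region'].astype(float)
yaws=np.arange(0,3.1,.39)
for name,t,sx,tx,z,dims in[('dock','dock',(306,216),(214,208),25,(110,240,0,50)),('stand','stand',(395,222),(143,251),30,(60,60,0,55)),('big','big_drive',(246,136),(308,239),100,(102,26,30,157)),('far','drive_a',(181,118),(381,232),80,(70,15,30,110)),('near','drive_a',(194,166),(331,186),80,(70,15,30,110))]:
    p0=at_z(S,sx,z)[0]
    for lab,v in(('both',[(S,pick(So[t],sx)),(T,pick(To[t],tx))]),('S',[(S,pick(So[t],sx))])):
        print(name,lab,np.array(fit(v,p0,dims,yaws)))
E
```

```text
scene drive_a [193. 166.] 0.89 526 [80. 70. 65.]
scene drive_a [150. 209.] 0.79 610 [91. 34. 22.]
scene drive_a [180. 115.] 0.7 532 [75. 64. 59.]
scene drive_a [396. 222.] 0.62 627 [116.  91.  55.]
scene drive_a [224. 184.] 0.58 312 [104.  40.  28.]
scene drive_a [217. 136.] 0.56 547 [95. 30. 21.]
scene dock [307. 217.] 0.89 3875 [97. 88. 82.]
scene stand [398. 222.] 0.97 714 [116.  90.  55.]
scene big_drive [246. 136.] 0.7 1105 [81. 72. 68.]
scene big_drive [195. 166.] 0.17 506 [77. 68. 64.]
scene stylus [199. 181.] 0.66 319 [53. 38. 28.]
top drive_a [334. 138.] 0.84 272 [126.  48.  39.]
top drive_a [376. 233.] 0.82 279 [102. 103. 103.]
top drive_a [298. 194.] 0.75 232 [145.  71.  61.]
top drive_a [344. 233.] 0.57 192 [169.  73.  57.]
top drive_a [332. 188.] 0.55 302 [125. 123. 120.]
top drive_a [213. 209.] 0.37 3105 [148. 142. 135.]
top dock [212. 210.] 0.89 3080 [148. 142. 135.]
top dock [146. 190.] 0.25 237 [ 79. 129.  72.]
top stand [145. 251.] 0.88 461 [165. 141.  94.]
top big_drive [309. 238.] 0.59 512 [154. 157. 160.]
dock both [560.12 158.06   3.31   0.06]
dock S [561.68 157.46   0.15   0.06]
stand both [441.07 370.85   1.11   0.18]
stand S [441.61 370.97   2.7    0.14]
big both [ 469.47 -113.81    3.09    0.12]
big S [ 471.8  -112.69    3.1     0.05]
far both [ 499.69 -324.82   -0.21    0.16]
far S [ 500.57 -324.82   -0.19    0.06]
near both [ 622.69 -182.1     3.1     0.11]
near S [ 625.65 -181.2    -0.01    0.05]
```

```bash
cat >> h.py <<'E'
def plan(pos,yaw,rows=None):
    """shift/turn fractions in tool axes to reach a tool-down pose"""
    s=env.state(); A=R.from_euler('xyz',s['tcp_rot']); B=R.from_euler('xyz',[np.pi,0,yaw])
    d=A.inv().apply(np.array(pos)-s['eef_pos']); r=(A.inv()*B).as_rotvec()
    n=max(np.linalg.norm(d)/41.7,np.degrees(np.linalg.norm(r))/7.16)
    print('t',round(s['t'],2),'pos',s['eef_pos'].round(1),'rpy',s['tcp_rot'].round(3),'F',s['ft_force'].round(1),'open',round(s['opening'],3))
    print('->',np.round(d/300,4).tolist(),np.round(r/(np.pi/2),4).tolist(),'rows>=',round(n,1))
E
python3 - <<'E'
from h import *
c=cam('wrist');print(c['mount'].round(2),c['mtx'][0,0])
plan([460,310,270],1.70)
E
```

```text
[[ 1.0000e+00 -0.0000e+00  0.0000e+00  9.0000e-02]
 [-0.0000e+00 -9.7000e-01 -2.3000e-01 -6.5130e+01]
 [ 0.0000e+00  2.3000e-01 -9.7000e-01 -1.6147e+02]
 [ 0.0000e+00  0.0000e+00  0.0000e+00  1.0000e+00]] 272.550052335263
t 1.8 pos [267.2 565.  222.7] rpy [ 3.142 -0.     1.129] F [ 0.1 -0.2  0. ] open 0.998
-> [-0.4936, 0.9444, -0.1578] [0.0, -0.0001, -0.3635] rows>= 7.7
```

Request:
send_rows(
  moves=[
    [[-0.49,0.94,-0.16,0,0,-0.364],[-0.49,0.94,-0.16,0,0,-0.364],[-0.49,0.94,-0.16,0,0,-0.364],[-0.49,0.94,-0.16,0,0,-0.364],[-0.49,0.94,-0.16,0,0,-0.364],[-0.49,0.94,-0.16,0,0,-0.364],[-0.49,0.94,-0.16,0,0,-0.364],[-0.49,0.94,-0.16,0,0,-0.364],[-0.49,0.94,-0.16,0,0,-0.364],[-0.49,0.94,-0.16,0,0,-0.364],[-0.49,0.94,-0.16,0,0,-0.364],[-0.49,0.94,-0.16,0,0,-0.364]],
  ],
  grip=0,
)

```text
t: 2.8
eef_pos: [458.6, 312.3, 270.5]
tcp_rot: [-3.141, -0.0, 1.702]
ft_force: [0.3, -0.1, 0.4]
opening: 0.499
```

Run:
```python
from fit import *
plan([570,-20,270],1.57)
c=cam('wrist'); save(cv2.resize(c['image'],(768,576)),'w1.png')
np.savez('w1.npz',**c)
for t in['dock','stand','stylus','start_top','dock_bay0']: print(t,[(np.round(d['xy'],1).tolist(),round(d['confidence'],2)) for d in env.look_for('wrist',t)])
dk=(560,158,.155)
print('dock top corners px',proj(c,box(dk,110,240,50,50)).round(1).tolist())
```

```text
t 2.8 pos [458.6 312.3 270.5] rpy [-3.141 -0.     1.702] F [ 0.3 -0.1  0.4] open 0.499
-> [-1.1467, 0.2234, 0.0014] [-0.0002, -0.0, 0.0839] rows>= 8.4
dock [([140.8, 204.0], 0.7), ([197.3, 210.0], 0.57)]
stand [([291.5, 160.6], 0.67)]
stylus [([300.2, 172.4], 0.86)]
start_top [([200.4, 207.6], 0.53)]
dock_bay0 [([137.4, 205.4], 0.86)]
dock top corners px [[53.3, 190.6], [53.3, 190.6], [218.9, 186.8], [218.9, 186.8], [67.1, 259.9], [67.1, 259.9], [222.6, 256.8], [222.6, 256.8]]
```

View pics/w1.png

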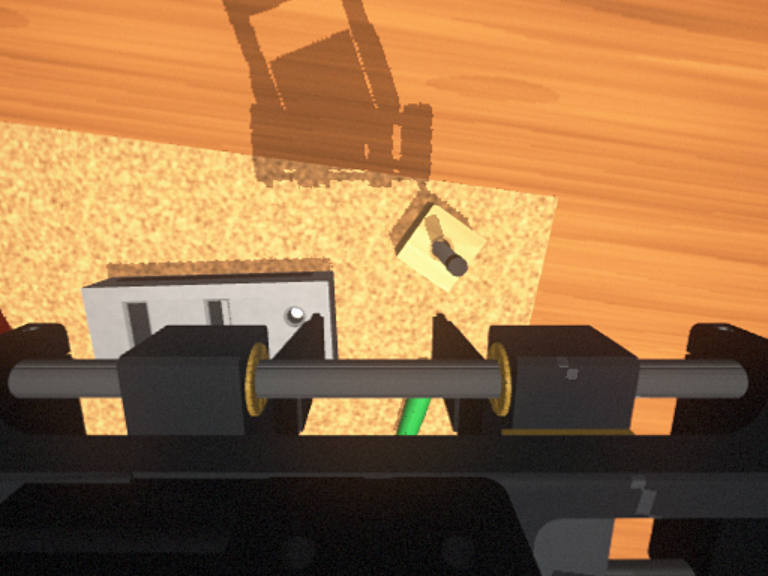

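Request:
send_rows(
  moves=[
    [[-0.64,-0.045,-0.1,0,0,0.084],[-0.64,-0.045,-0.1,0,0,0.084],[-0.64,-0.045,-0.1,0,0,0.084],[-0.64,-0.045,-0.1,0,0,0.084],[-0.64,-0.045,-0.1,0,0,0.084],[-0.64,-0.045,-0.1,0,0,0.084],[-0.64,-0.045,-0.1,0,0,0.084],[-0.64,-0.045,-0.1,0,0,0.084]],
  ],
)

```text
t: 3.77
eef_pos: [470.7, 119.9, 300.6]
tcp_rot: [3.142, -0.0, 1.569]
ft_force: [0.1, 0.3, -0.5]
opening: 0.506
```

Run:
```python
from fit import *
plan([580,-160,290],1.57)
c=cam('wrist'); np.savez('w2.npz',**c)
print([(np.round(d['xy'],1).tolist(),round(d['confidence'],2)) for d in env.look_for('wrist','start_top')])
dk=(560,158,.155); r=R.from_euler('z',dk[2])
im=c['image'].copy()
im=cv2.resize(im,None,fx=3,fy=3,interpolation=cv2.INTER_CUBIC)
def poly(lx,ly,ox,oy,z):
    P=np.array([[-lx/2,-ly/2,z],[lx/2,-ly/2,z],[lx/2,ly/2,z],[-lx/2,ly/2,z]])+[ox,oy,0]
    P=r.apply(P)+[dk[0],dk[1],0]; q=(proj(c,P)+.5)*3-.5
    cv2.polylines(im,[np.round(q).astype(np.int32)],True,(255,0,0),1); return q
a=poly(110,240,0,0,50);poly(75,19,0,-70,50);poly(75,19,0,10,50);poly(4,4,-20,85,36)
x0,y0=np.maximum(a.min(0).astype(int)-60,0);x1,y1=a.max(0).astype(int)+60
print(x0,y0); save(im[y0:min(y1,y0+600),x0:min(x1,x0+800)],'w2.png')
```

```text
t 3.77 pos [470.7 119.9 300.6] rpy [ 3.142 -0.     1.569] F [ 0.1  0.3 -0.5] open 0.506
-> [-0.9322, 0.3662, 0.0349] [0.0, -0.0002, -0.0009] rows>= 7.2
[]
527 476
```

View pics/w2.png

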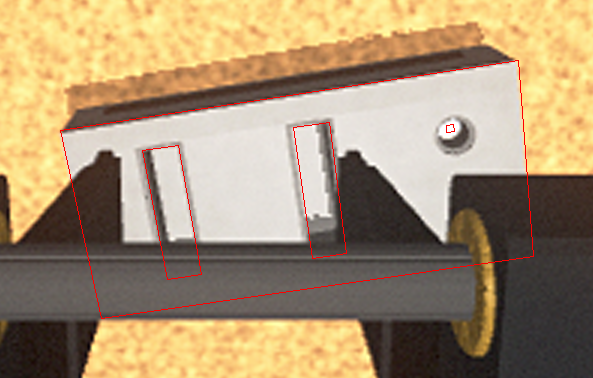

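Request:
send_rows(
  moves=[
    [[-1.0,0.23,0,0,0,0],[-1.0,0.23,0,0,0,0],[-1.0,0.23,0,0,0,0],[-1.0,0.23,0,0,0,0],[-1.0,0.23,0,0,0,0],[-1.0,0.23,0,0,0,0],[-1.0,0.23,0,0,0,0],[-1.0,0.23,0,0,0,0],[-1.0,0.23,0,0,0,0],[-1.0,0.23,0,0,0,0]],
  ],
)

```text
t: 4.7
eef_pos: [539.3, -180.0, 299.9]
tcp_rot: [-3.14, -0.001, 1.569]
ft_force: [0.5, 0.1, -0.3]
opening: 0.499
```

Run:
```python
from fit import *
plan([624,-182,84],1.57)
c=cam('wrist'); np.savez('w3.npz',**c)
im=cv2.resize(c['image'],None,fx=3,fy=3,interpolation=cv2.INTER_CUBIC)
def draw(p,lx,ly,z,col):
    P=np.array(box(p,lx,ly,z,z))[[0,2,6,4]]; q=(proj(c,P)+.5)*3-.5
    cv2.polylines(im,[np.round(q).astype(np.int32)],True,col,1); return q
a=[]
for p in[(624,-182,0),(500,-325,-.2)]:
    a.append(draw(p,70,15,110,(0,255,0)));a.append(draw(p,90,45,30,(0,0,255)))
a=np.vstack(a)
print(a.min(0),a.max(0))
x0,y0=np.maximum(a.min(0).astype(int)-60,0);x1,y1=a.max(0).astype(int)+60
print(x0,y0); save(im[y0:min(y1,y0+600),x0:min(x1,x0+800)],'w3.png')
```

```text
t 4.7 pos [ 539.3 -180.   299.9] rpy [-3.140e+00 -1.000e-03  1.569e+00] F [ 0.5  0.1 -0.3] open 0.499
-> [-0.0067, 0.2831, 0.7193] [-0.0007, -0.0006, -0.0009] rows>= 5.6
[390.49140605 328.46346074] [794.35703217 777.5287213 ]
330 268
```

View pics/w3.png

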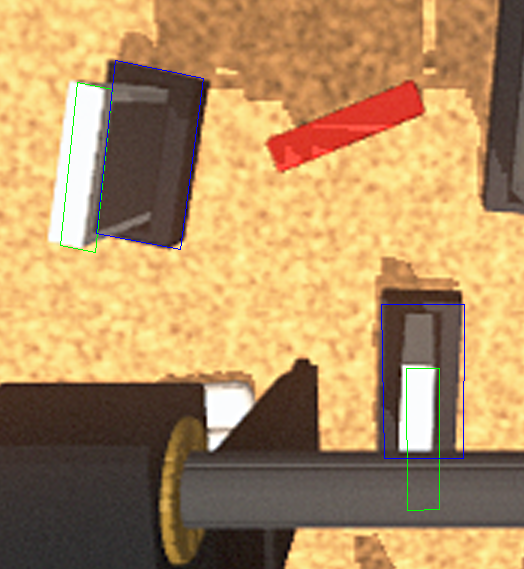

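Run:
```python
from fit import *
c=dict(np.load('w3.npz')); im=c['image'].astype(int)
m=((im.min(2)>170)&(im.max(2)-im.min(2)<30)).astype(np.uint8)
n,l,st,ce=cv2.connectedComponentsWithStats(m)
for i in range(1,n):
    if st[i,4]<60: continue
    ys,xs=np.nonzero(l==i)
    pts=np.c_[xs,ys].astype(float)
    w=at_z(c,pts,110)[:,:2]
    rect=cv2.minAreaRect(w.astype(np.float32))
    # per-row mid line
    rows=[(at_z(c,[[ (xs[ys==r].min()+xs[ys==r].max())/2,r]],110)[0,:2]) for r in np.unique(ys)]
    rows=np.array(rows)[2:-2]; k=np.polyfit(rows[:,0],rows[:,1],1)
    print(st[i],'rect',rect,'mid: y=%.1f at x=%.0f slope %.3f'%(np.polyval(k,rows[:,0].mean()),rows[:,0].mean(),k[0]),rows[:,0].min(),rows[:,0].max())
# cradle edges: print row profiles
for r in (225,232): print(r,im[r,235:270].sum(1)//3)
```

```text
[ 293   69   35   98 2235] rect ((468.0281982421875, -108.1213150024414), (29.25457763671875, 116.52404022216797), 85.39799499511719) mid: y=-108.1 at x=467 slope -0.083 411.99653220727276 524.4576096930748
[126 117  19  55 639] rect ((498.7962341308594, -329.1583557128906), (14.91988468170166, 68.96852111816406), 76.49446868896484) mid: y=-329.1 at x=499 slope -0.241 467.4793738702567 530.5871430234223
[ 391  141  121   84 6325] rect ((551.5065307617188, 85.27693176269531), (93.06388092041016, 158.22280883789062), 9.250574111938477) mid: y=85.5 at x=550 slope -0.421 497.7444434660213 604.406540502942
[243 211  12  29 307] rect ((608.5357666015625, -184.91012573242188), (14.414267539978027, 41.175079345703125), 87.42217254638672) mid: y=-184.9 at x=608 slope -0.051 591.0429206724735 625.9031711732479
[179 219  14  13 163] rect ((608.19677734375, -271.016845703125), (18.565494537353516, 17.437294006347656), 89.91658020019531) mid: y=-271.4 at x=608 slope -0.217 602.3583798097803 613.9784800266239
225 [121  82  78  57  45  53  48  36 174 255 254 252 252 252 252 252 252 254
 255 147  40  75  81  81  82  82  73 135 179 176 185 194 193 185 187]
232 [134  79  70  80  68  77  75  39 254 255 252 252 252 252 252 252 252 254
 248 113  56  75  81  83  80  77  65 191 182 198 208 215 217 218 218]
```

Both grey drives are confirmed in the close crop: the far top is at (80,165) and the near top at (418,410). The red block at (345,125) sits between them. I'm going to the near drive first.

Request:
send_rows(
  moves=[
    [[-0.015,0.286,0.45,0,0,0.024],[-0.015,0.286,0.45,0,0,0.024],[-0.015,0.286,0.45,0,0,0.024],[-0.015,0.286,0.45,0,0,0.024],[-0.015,0.286,0.45,0,0,0.024],[-0.015,0.286,0.55,0,0,0.024],[-0.015,0.286,0.65,0,0,0.024],[-0.015,0.286,0.733,0,0,0.024],[-0.015,0.286,0.733,0,0,0.024],[-0.015,0.286,0.733,0,0,0.024]],
  ],
)

```text
t: 5.58
eef_pos: [624.8, -183.9, 81.5]
tcp_rot: [-3.141, -0.001, 1.533]
ft_force: [0.0, -0.9, 0.3]
opening: 0.498
```

Request:
send_rows(
  moves=[
    [[0,0,0,0,0,0],[0,0,0,0,0,0],[0,0,0,0,0,0],[0,0,0,0,0,0],[0,0,0,0,0,0],[0,0,0,0,0,0],[0,0,0,0,0,0],[0,0,0,0,0,0]],
  ],
  grip=1,
)

```text
t: 6.25
eef_pos: [625.1, -185.5, 81.3]
tcp_rot: [3.141, 0.0, 1.531]
ft_force: [-1.5, 0.6, 5.6]
opening: 0.158
```

Request:
send_rows(
  moves=[
    [[0,0,-0.1,0,0,0],[0,0,-0.2,0,0,0],[0,0,-0.33,0,0,0],[0,0,-0.46,0,0,0],[0,0,-0.6,0,0,0],[0,0,-0.6,0,0,0],[0,0,-0.6,0,0,0]],
  ],
)

```text
t: 6.83
eef_pos: [625.4, -185.5, 262.7]
tcp_rot: [3.138, 0.001, 1.531]
ft_force: [0.0, 0.2, -3.2]
opening: 0.154
```

Run:
```python
from h import *
plan([558.5,168.9,260],1.571+.155)
```

```text
t 6.83 pos [ 625.4 -185.5  262.7] rpy [3.138e+00 1.000e-03 1.531e+00] F [ 0.   0.2 -3.2] open 0.154
-> [1.1717, -0.2696, 0.0066] [0.0022, 0.001, -0.1241] rows>= 8.7
```

Request:
send_rows(
  moves=[
    [[0.12,-0.027,0,0,0,-0.015],[0.25,-0.057,0,0,0,-0.03],[0.38,-0.087,0,0,0,-0.046],[0.51,-0.117,0,0,0,-0.062],[0.64,-0.147,0,0,0,-0.078],[0.77,-0.177,0,0,0,-0.094],[0.88,-0.202,0,0,0,-0.11],[0.98,-0.225,0,0,0,-0.124],[0.98,-0.225,0,0,0,-0.124]],
  ],
)

```text
t: 7.58
eef_pos: [567.2, 115.5, 258.7]
tcp_rot: [-3.138, -0.002, 1.731]
ft_force: [0.7, -1.1, -2.6]
opening: 0.157
```

Run:
```python
from h import *
plan([558.5,168.9,185],1.571+.155)
```

```text
t 7.58 pos [567.2 115.5 258.7] rpy [-3.138e+00 -2.000e-03  1.731e+00] F [ 0.7 -1.1 -2.6] open 0.157
-> [0.1799, 0.0006, 0.2461] [-0.0022, -0.001, 0.0031] rows>= 2.2
```

Request:
send_rows(
  moves=[
    [[0.06,0,0.0,0,0,0],[0.12,0,0.08,0,0,0.003],[0.18,0,0.2,0,0,0.003],[0.18,0,0.3,0,0,0.003],[0.18,0,0.38,0,0,0.003],[0.18,0,0.38,0,0,0.003],[0.18,0,0.38,0,0,0.003],[0.18,0,0.38,0,0,0.003]],
  ],
)

```text
t: 8.25
eef_pos: [561.3, 164.2, 147.3]
tcp_rot: [3.141, -0.0, 1.721]
ft_force: [-0.1, -0.2, -1.8]
opening: 0.158
```

Run:
```python
from h import *
plan([558.5,168.9,86],1.571+.155)
a=cam('wrist')['image'][130:300,60:460]; a=cv2.resize(a,(800,340),interpolation=cv2.INTER_CUBIC)
c=cam('scene');b=c['image'][150:280,230:400]; b=cv2.resize(b,(340,260),interpolation=cv2.INTER_CUBIC)
o=np.zeros((600,800,3),np.uint8);o[:340]=a;o[340:,:340]=b;save(o,'w4.png')
```

```text
t 8.25 pos [561.3 164.2 147.3] rpy [ 3.141 -0.     1.721] F [-0.1 -0.2 -1.8] open 0.158
-> [0.0168, -0.0068, 0.2043] [0.0002, -0.0, -0.0033] rows>= 1.5
```

View pics/w4.png

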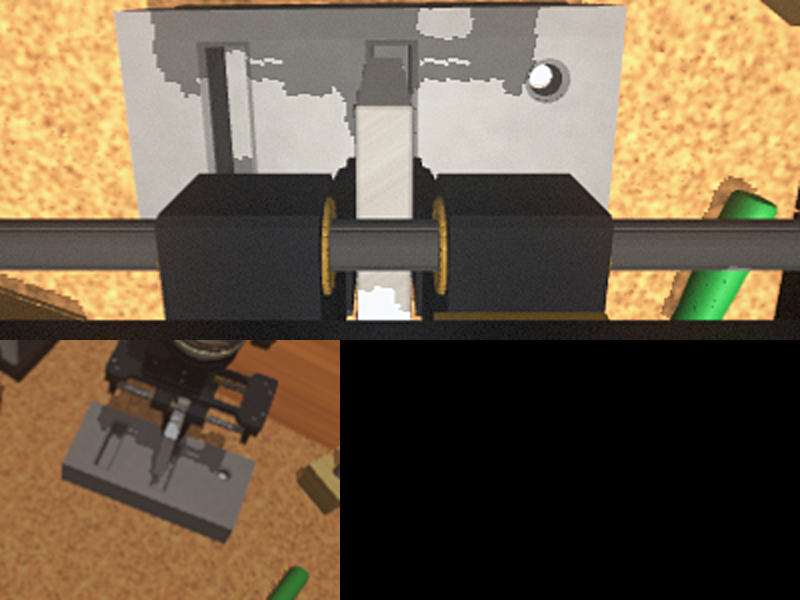

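The view shows the bay 1 rim at about x 365–418, with the held drive centred at about 384, a little to the left. I'll work out the relative offset numerically.

Run:
```python
from fit import *
c=cam('wrist'); s=env.state(); print(s['eef_pos'],s['tcp_rot'],c['mtx'][0,2])
np.savez('w4.npz',**c)
p=s['eef_pos']; y=s['tcp_rot'][2]-np.pi/2
f=lambda q: ((q-[60,130])*2).round(1).tolist()
print('top corners',f(proj(c,box((p[0],p[1],y),70,15,p[2]+29,p[2]+29))[::2]))
print('foot corners',f(proj(c,box((p[0],p[1],y),70,15,p[2]-71,p[2]-71))[::2]))
d=(560,159,.155);b=(558.5,168.9,.155)
print('bay1',f(proj(c,box(b,75,19,50,50))[::2]),'outer',f(proj(c,box(b,81,25,50,50))[::2]))
print('dock',f(proj(c,box(d,110,240,50,50))[::2]))
g=c['image'].astype(int).sum(2)//3
for r in(155,158,161,185,195): print(r,list(g[r,232:276]))
for r in (140,150,160): print(r,list(g[r,112:130]),list(g[r,360:380]))
```

```text
[561.45099703 164.27863865 148.14333005] [ 3.13931306e+00 -1.19271049e-04  1.72079527e+00] 251.69259260614473
top corners [[353.9, 112.7], [414.2, 112.7], [357.0, 356.7], [410.7, 356.8]]
foot corners [[366.5, 60.2], [401.6, 60.3], [367.5, 212.8], [400.3, 212.8]]
bay1 [[374.1, 42.9], [414.2, 42.7], [375.4, 191.8], [412.9, 191.7]] outer [[367.7, 36.6], [420.7, 36.3], [369.5, 197.4], [418.8, 197.2]]
dock [[115.9, 6.4], [630.1, 4.1], [141.5, 224.5], [608.3, 222.8]]
155 [np.int64(130), np.int64(129), np.int64(128), np.int64(126), np.int64(131), np.int64(128), np.int64(129), np.int64(129), np.int64(127), np.int64(135), np.int64(121), np.int64(105), np.int64(104), np.int64(84), np.int64(92), np.int64(122), np.int64(129), np.int64(129), np.int64(127), np.int64(124), np.int64(128), np.int64(127), np.int64(126), np.int64(124), np.int64(124), np.int64(124), np.int64(125), np.int64(127), np.int64(127), np.int64(127), np.int64(130), np.int64(129), np.int64(74), np.int64(72), np.int64(100), np.int64(102), np.int64(107), np.int64(124), np.int64(123), np.int64(124), np.int64(127), np.int64(127), np.
[... 3702 characters left out ...]
90), np.int64(180), np.int64(190), np.int64(192), np.int64(188), np.int64(174), np.int64(163), np.int64(175), np.int64(178)]
160 [np.int64(186), np.int64(184), np.int64(189), np.int64(196), np.int64(199), np.int64(202), np.int64(206), np.int64(212), np.int64(202), np.int64(186), np.int64(185), np.int64(187), np.int64(188), np.int64(187), np.int64(188), np.int64(186), np.int64(187), np.int64(188)] [np.int64(196), np.int64(194), np.int64(194), np.int64(191), np.int64(191), np.int64(195), np.int64(195), np.int64(193), np.int64(194), np.int64(193), np.int64(200), np.int64(201), np.int64(202), np.int64(205), np.int64(212), np.int64(214), np.int64(213), np.int64(214), np.int64(209), np.int64(205)]
```

Request:
send_rows(
  moves=[
    [[0.01,0.001,0.03,0,0,-0.003],[0.01,0.001,0.06,0,0,-0.003],[0.01,0.001,0.09,0,0,-0.003],[0.01,0.001,0.11,0,0,-0.003],[0.01,0.001,0.13,0,0,-0.003],[0.01,0.001,0.15,0,0,-0.003],[0.01,0.001,0.15,0,0,-0.003]],
  ],
)

```text
t: 8.98
eef_pos: [560.2, 167.3, 100.3]
tcp_rot: [-3.14, -0.0, 1.726]
ft_force: [-0.1, -0.7, -2.6]
opening: 0.16
```

Request:
send_rows(
  moves=[
    [[0,0,0.012,0,0,0],[0,0,0.024,0,0,0],[0,0,0.036,0,0,0],[0,0,0.046,0,0,0],[0,0,0.051,0,0,0],[0,0,0.051,0,0,0],[0,0,0.051,0,0,0]],
  ],
)

```text
t: 9.57
eef_pos: [560.7, 167.5, 86.5]
tcp_rot: [3.141, -0.0, 1.726]
ft_force: [0.2, -0.4, -1.9]
opening: 0.156
```

Not on the floor yet, so I'm creeping down.

Request:
send_rows(
  moves=[
    [[0,0,0.003,0,0,0],[0,0,0.006,0,0,0],[0,0,0.008,0,0,0],[0,0,0.008,0,0,0],[0,0,0.008,0,0,0]],
  ],
)

```text
t: 9.98
eef_pos: [560.9, 167.5, 86.2]
tcp_rot: [3.14, -0.0, 1.726]
ft_force: [-5.6, -0.4, 21.0]
opening: 0.159
```

Request:
send_rows(
  moves=[
    [[0,0,-0.004,0,0,0],[0,0,-0.004,0,0,0],[0,0,-0.004,0,0,0],[0,0,-0.004,0,0,0],[0,0,-0.004,0,0,0]],
  ],
  grip=0,
)

```text
t: 10.4
eef_pos: [560.7, 167.4, 85.0]
tcp_rot: [-3.141, -0.0, 1.726]
ft_force: [-0.1, -0.6, 0.1]
opening: 0.449
```

Request:
send_rows(
  moves=[
    [[0,0,-0.1,0,0,0],[0,0,-0.22,0,0,0],[0,0,-0.35,0,0,0],[0,0,-0.48,0,0,0],[0,0,-0.57,0,0,0],[0,0,-0.57,0,0,0],[0,0,-0.57,0,0,0]],
  ],
)

```text
t: 10.98
eef_pos: [561.0, 167.5, 257.3]
tcp_rot: [3.139, -0.0, 1.726]
ft_force: [-0.3, -0.1, -0.6]
opening: 0.501
```

Run:
```python
from h import *
plan([499,-328.3,255],1.571-.233)
```

```text
t 10.98 pos [561.  167.5 257.3] rpy [ 3.139 -0.     1.726] F [-0.3 -0.1 -0.6] open 0.501
-> [-1.6008, -0.4595, 0.0063] [0.0016, -0.0004, 0.247] rows>= 12.0
```

Request:
send_rows(
  moves=[
    [[-0.8,-0.23,0,0,0,0.124],[-0.8,-0.23,0,0,0,0.124],[-0.8,-0.23,0,0,0,0.124],[-0.8,-0.23,0,0,0,0.124],[-0.8,-0.23,0,0,0,0.124],[-0.8,-0.23,0,0,0,0.124],[-0.8,-0.23,0,0,0,0.124]],
  ],
)

```text
t: 11.57
eef_pos: [528.4, -85.9, 254.3]
tcp_rot: [-3.139, 0.0, 1.526]
ft_force: [0.2, 0.2, 0.5]
opening: 0.5
```

Run:
```python
from h import *
plan([499,-328.3,255],1.571-.233)
```

```text
t 11.57 pos [528.4 -85.9 254.3] rpy [-3.139  0.     1.526] F [0.2 0.2 0.5] open 0.5
-> [-0.8115, -0.0619, -0.0016] [-0.0018, 0.0005, 0.12] rows>= 5.9
```

Request:
send_rows(
  moves=[
    [[-0.81,-0.062,0,0,0,0.12],[-0.81,-0.062,0,0,0,0.12],[-0.81,-0.062,0,0,0,0.12],[-0.81,-0.062,0,0,0,0.12],[-0.81,-0.062,0,0,0,0.12],[-0.81,-0.062,0,0,0,0.12],[-0.81,-0.062,0.1,0,0,0.12],[-0.81,-0.062,0.2,0,0,0.12],[-0.81,-0.062,0.2,0,0,0.12],[-0.81,-0.062,0.2,0,0,0.12]],
  ],
)

```text
t: 12.4
eef_pos: [500.8, -321.7, 194.3]
tcp_rot: [-3.137, -0.002, 1.343]
ft_force: [0.2, 0.7, 1.6]
opening: 0.499
```

Run:
```python
from h import *
plan([499,-328.3,81],1.571-.233)
```

```text
t 12.4 pos [ 500.8 -321.7  194.3] rpy [-3.137e+00 -2.000e-03  1.343e+00] F [0.2 0.7 1.6] open 0.499
-> [-0.0236, 0.0009, 0.3776] [-0.0028, -0.0015, 0.003] rows>= 2.7
```

Request:
send_rows(
  moves=[
    [[0,0,0.08,0,0,0],[0,0,0.15,0,0,0],[0,0,0.15,0,0,0],[0,0,0.15,0,0,0]],
  ],
)

```text
t: 12.73
eef_pos: [501.8, -322.1, 152.0]
tcp_rot: [-3.141, -0.0, 1.343]
ft_force: [-0.2, -0.1, -0.2]
opening: 0.502
```

Run:
```python
from h import *
plan([499,-328.3,81],1.571-.233)
```

```text
t 12.73 pos [ 501.8 -322.1  152. ] rpy [-3.141 -0.     1.343] F [-0.2 -0.1 -0.2] open 0.502
-> [-0.0223, -0.0044, 0.2368] [-0.0002, -0.0001, 0.0034] rows>= 1.7
```

Request:
send_rows(
  moves=[
    [[-0.019,-0.004,0.0,0,0,0.003],[-0.019,-0.004,0.08,0,0,0.003],[-0.019,-0.004,0.16,0,0,0.003],[-0.019,-0.004,0.22,0,0,0.003],[-0.019,-0.004,0.237,0,0,0.003],[-0.019,-0.004,0.237,0,0,0.003],[-0.019,-0.004,0.237,0,0,0.003]],
  ],
)

```text
t: 13.32
eef_pos: [499.5, -328.3, 81.6]
tcp_rot: [3.14, 0.001, 1.338]
ft_force: [-0.3, 0.7, 0.6]
opening: 0.499
```

Request:
send_rows(
  moves=[
    [[0,0,0,0,0,0],[0,0,0,0,0,0],[0,0,0,0,0,0],[0,0,0,0,0,0],[0,0,0,0,0,0],[0,0,0,0,0,0],[0,0,0,0,0,0],[0,0,0,0,0,0]],
  ],
  grip=1,
)

```text
t: 13.98
eef_pos: [499.0, -327.7, 80.3]
tcp_rot: [3.141, 0.0, 1.338]
ft_force: [0.6, 0.6, 2.9]
opening: 0.158
```

Request:
send_rows(
  moves=[
    [[0,0,-0.1,0,0,0],[0,0,-0.2,0,0,0],[0,0,-0.33,0,0,0],[0,0,-0.46,0,0,0],[0,0,-0.6,0,0,0],[0,0,-0.6,0,0,0],[0,0,-0.6,0,0,0],[0,0,-0.6,0,0,0]],
  ],
)

```text
t: 14.65
eef_pos: [498.5, -327.4, 259.2]
tcp_rot: [-3.141, -0.001, 1.338]
ft_force: [-0.2, 0.6, -1.7]
opening: 0.155
```

Run:
```python
from h import *
plan([572.4,88.4,262],1.571+.155)
```

```text
t 14.65 pos [ 498.5 -327.4  259.2] rpy [-3.141e+00 -1.000e-03  1.338e+00] F [-0.2  0.6 -1.7] open 0.155
-> [1.4053, -0.0803, -0.0083] [-0.0006, -0.0005, -0.2471] rows>= 10.1
```

Request:
send_rows(
  moves=[
    [[0.12,-0.005,0,0,0,-0.02],[0.25,-0.012,0,0,0,-0.04],[0.38,-0.02,0,0,0,-0.06],[0.51,-0.03,0,0,0,-0.09],[0.64,-0.035,0,0,0,-0.11],[0.77,-0.042,0,0,0,-0.13],[0.88,-0.05,0,0,0,-0.15],[0.98,-0.055,0,0,0,-0.17],[0.98,-0.055,0,0,0,-0.17],[0.98,-0.055,0,0,0,-0.17]],
  ],
)

```text
t: 15.48
eef_pos: [550.3, -36.4, 258.3]
tcp_rot: [-3.138, -0.001, 1.608]
ft_force: [0.2, -0.6, -0.6]
opening: 0.155
```

Run:
```python
from h import *
plan([573,88.4,262],1.571+.155)
```

```text
t 15.48 pos [550.3 -36.4 258.3] rpy [-3.138e+00 -1.000e-03  1.608e+00] F [ 0.2 -0.6 -0.6] open 0.155
-> [0.413, 0.091, -0.0125] [-0.002, -0.0006, -0.0754] rows>= 3.0
```

Request:
send_rows(
  moves=[
    [[0.1,0.02,0,0,0,-0.02],[0.2,0.045,0,0,0,-0.04],[0.3,0.07,0,0,0,-0.06],[0.413,0.091,0,0,0,-0.075],[0.413,0.091,0.1,0,0,-0.075],[0.413,0.091,0.2,0,0,-0.075],[0.413,0.091,0.3,0,0,-0.075],[0.413,0.091,0.36,0,0,-0.075],[0.413,0.091,0.36,0,0,-0.075],[0.413,0.091,0.36,0,0,-0.075],[0.413,0.091,0.36,0,0,-0.075],[0.413,0.091,0.36,0,0,-0.075]],
  ],
)

```text
t: 16.48
eef_pos: [574.4, 86.5, 153.4]
tcp_rot: [3.14, 0.0, 1.722]
ft_force: [0.0, -0.4, -0.9]
opening: 0.158
```

Run:
```python
from h import *
c=cam('wrist')
plan([573,88.4,86],1.571+.155)
o=cv2.resize(c['image'][120:300,100:500],(800,360),interpolation=cv2.INTER_CUBIC);save(o,'w5.png')
```

```text
t 16.53 pos [574.3  86.6 153.4] rpy [3.139 0.    1.722] F [ 0.3  0.1 -1.2] open 0.159
-> [0.0066, -0.004, 0.2247] [0.0013, 0.0001, -0.0024] rows>= 1.6
```

View pics/w5.png

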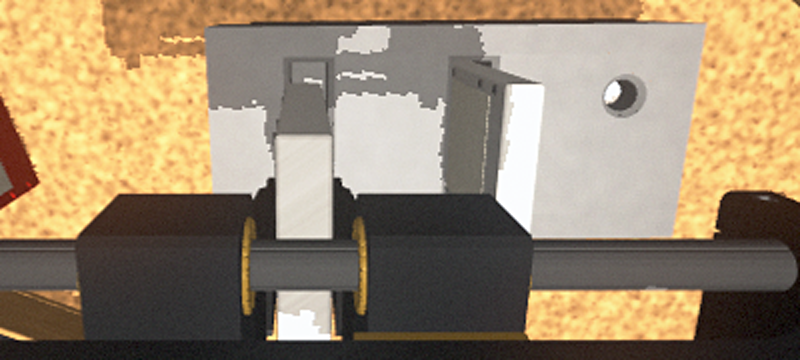

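Drive 1 is seated in bay 1. The held drive's foot is at about 304 and the bay 0 rim is at 285–334, so it needs +2 mm, which agrees with the plan.

Request:
send_rows(
  moves=[
    [[0.007,-0.003,0.03,0,0,-0.002],[0.007,-0.003,0.06,0,0,-0.002],[0.007,-0.003,0.09,0,0,-0.002],[0.007,-0.003,0.12,0,0,-0.002],[0.007,-0.003,0.15,0,0,-0.002],[0.007,-0.003,0.17,0,0,-0.002],[0.007,-0.003,0.17,0,0,-0.002]],
  ],
)

```text
t: 17.12
eef_pos: [572.0, 88.9, 99.4]
tcp_rot: [-3.139, -0.0, 1.726]
ft_force: [0.1, 0.3, -1.3]
opening: 0.157
```

Request:
send_rows(
  moves=[
    [[0,0,0.015,0,0,0],[0,0,0.03,0,0,0],[0,0,0.042,0,0,0],[0,0,0.05,0,0,0],[0,0,0.055,0,0,0],[0,0,0.058,0,0,0],[0,0,0.058,0,0,0],[0,0,0.058,0,0,0]],
  ],
)

```text
t: 17.78
eef_pos: [572.7, 88.9, 85.2]
tcp_rot: [3.14, 0.0, 1.726]
ft_force: [-5.1, -0.2, 15.2]
opening: 0.157
```

Contact with the floor at the expected height. I'm releasing and lifting.

Request:
send_rows(
  moves=[
    [[0,0,-0.003,0,0,0],[0,0,-0.003,0,0,0],[0,0,-0.003,0,0,0],[0,0,-0.003,0,0,0],[0,0,-0.003,0,0,0]],
  ],
  grip=0,
)

```text
t: 18.2
eef_pos: [572.6, 88.9, 84.5]
tcp_rot: [-3.142, -0.0, 1.726]
ft_force: [-0.5, -0.7, 0.6]
opening: 0.448
```

Request:
send_rows(
  moves=[
    [[0,0,-0.1,0,0,0],[0,0,-0.22,0,0,0],[0,0,-0.35,0,0,0],[0,0,-0.48,0,0,0],[0,0,-0.6,0,0,0],[0,0,-0.6,0,0,0],[0,0,-0.6,0,0,0]],
  ],
)

```text
t: 18.78
eef_pos: [573.0, 88.9, 266.4]
tcp_rot: [3.138, 0.0, 1.726]
ft_force: [-0.1, 0.3, 0.1]
opening: 0.502
```

Run:
```python
from fit import *
plan([380,371,265],1.571+.155)
# stand / stylus from w1 image
c=dict(np.load('w1.npz'))
for s in[(441,371),(441.5,371)]:
    for z in(55,140): print(s,z,(proj(c,[[*s,z]])[0]*1.5).round(1))
print('stylus top px(455,266): ',at_z(c,[[455/1.5,266/1.5]],140),' stand top centre guess', at_z(c,[[440/1.5,247/1.5]],55))
S=cam('scene'); print('scene stylus top', at_z(S,[[616/1.5,301/1.5]],140))
```

```text
t 18.78 pos [573.   88.9 266.4] rpy [3.138 0.    1.726] F [-0.1  0.3  0.1] open 0.502
-> [1.0284, -0.4904, 0.0024] [0.0024, 0.0002, -0.0] rows>= 8.2
(441, 371) 55 [443.1 247.6]
(441, 371) 140 [461.3 264.7]
(441.5, 371) 55 [443.  248.1]
(441.5, 371) 140 [461.1 265.3]
stylus top px(455,266):  [[442.56796499 366.66549081 140.        ]]  stand top centre guess [[440.82654872 368.035398    55.        ]]
scene stylus top [[447.58198992 367.24349019 140.        ]]
```

Request:
send_rows(
  moves=[
    [[0.92,-0.46,0,0,0,0],[0.92,-0.46,0,0,0,0],[0.92,-0.46,0,0,0,0],[0.92,-0.46,0,0,0,0],[0.92,-0.46,0,0,0,0],[0.92,-0.46,0,0,0,0],[0.92,-0.46,0,0,0,0],[0.92,-0.46,0,0,0,0],[0.92,-0.46,0,0,0,0],[0.92,-0.46,0,0,0,0],[0.92,-0.46,0,0,0,0],[0.92,-0.46,0,0,0,0]],
  ],
)

```text
t: 19.83
eef_pos: [394.1, 339.3, 263.9]
tcp_rot: [-3.141, 0.001, 1.725]
ft_force: [0.5, 0.2, 0.2]
opening: 0.504
```

Run:
```python
from fit import *
c=cam('wrist'); np.savez('w6.npz',**c)
plan([442,368.5,170],1.571+.155)
im=cv2.resize(c['image'],None,fx=4,fy=4,interpolation=cv2.INTER_CUBIC)
q=((proj(c,[[441.5,369,55],[441.5,369,140]])+.5)*4-.5); print(q)
for z,rad in((55,12),(140,7)):
    P=[[441.5+rad*np.cos(a),369+rad*np.sin(a),z] for a in np.linspace(0,6.3,30)]
    cv2.polylines(im,[np.round((proj(c,P)+.5)*4-.5).astype(np.int32)],True,(255,0,0),1)
x,y=q.mean(0).astype(int); save(im[max(0,y-250):y+250,max(0,x-300):x+300],'w6.png'); print(x-300,y-250)
print([(d['xy'],d['confidence']) for d in env.look_for('wrist','start_top')])
```

```text
t 19.88 pos [394.2 339.3 264.2] rpy [-3.141  0.     1.724] F [ 1.   0.3 -0.2] open 0.5
-> [0.0718, 0.1725, 0.3137] [-0.0004, 0.0002, -0.0011] rows>= 2.6
[[1071.67626201  835.72692596]
 [1088.36244536  927.0337236 ]]
780 631
[]
```

View pics/w6.png

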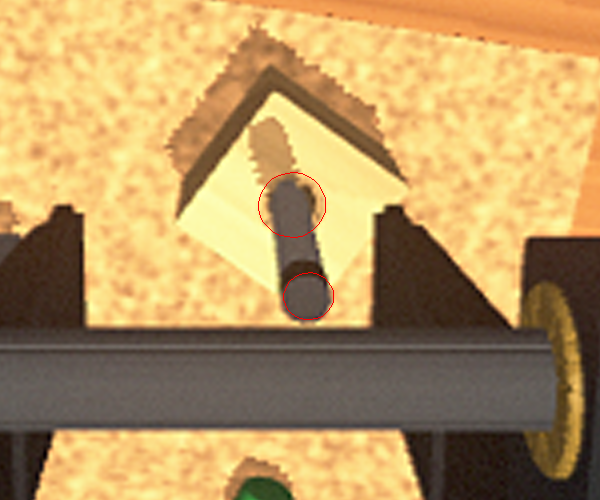

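The stylus top is at (306,297) in the crop and the bore at about (294,205). Both match the model at (441.5, 368.5), and the stylus is upright.

Request:
send_rows(
  moves=[
    [[0.071,0.171,0.25,0,0,0],[0.071,0.171,0.25,0,0,0],[0.071,0.171,0.25,0,0,0],[0.071,0.171,0.35,0,0,0],[0.071,0.171,0.45,0,0,0],[0.071,0.171,0.54,0,0,0],[0.071,0.171,0.567,0,0,0],[0.071,0.171,0.567,0,0,0],[0.071,0.171,0.567,0,0,0]],
  ],
)

```text
t: 20.68
eef_pos: [441.5, 369.2, 95.5]
tcp_rot: [3.141, -0.0, 1.725]
ft_force: [0.2, 0.5, 0.3]
opening: 0.5
```

Request:
send_rows(
  moves=[
    [[0,0,0,0,0,0],[0,0,0,0,0,0],[0,0,0,0,0,0],[0,0,0,0,0,0],[0,0,0,0,0,0],[0,0,0,0,0,0],[0,0,0,0,0,0],[0,0,0,0,0,0]],
  ],
  grip=1,
)

```text
t: 21.35
eef_pos: [441.1, 369.3, 94.8]
tcp_rot: [3.141, -0.0, 1.726]
ft_force: [-1.1, -1.2, 2.8]
opening: 0.133
```

Request:
send_rows(
  moves=[
    [[0,0,-0.05,0,0,0],[0,0,-0.1,0,0,0],[0,0,-0.2,0,0,0],[0,0,-0.3,0,0,0],[0,0,-0.4,0,0,0],[0,0,-0.4,0,0,0],[0,0,-0.4,0,0,0],[0,0,-0.4,0,0,0]],
  ],
)

```text
t: 22.02
eef_pos: [440.5, 369.0, 213.7]
tcp_rot: [-3.141, 0.0, 1.726]
ft_force: [0.3, 0.3, 0.3]
opening: 0.133
```

Run:
```python
from h import *
d=R.from_euler('z',.155).apply([-20,85,0])+[561.7,157.5,0]; print(d)
plan([*d[:2],210],1.571+.155)
```

```text
[528.81746094 238.39337813   0.        ]
t 22.02 pos [440.5 369.  213.7] rpy [-3.141  0.     1.726] F [0.3 0.3 0.3] open 0.133
-> [-0.4755, 0.2235, 0.0122] [-0.0007, 0.0002, -0.0001] rows>= 3.8
```

Request:
send_rows(
  moves=[
    [[-0.12,0.055,0,0,0,0],[-0.24,0.11,0,0,0,0],[-0.36,0.17,0,0,0,0],[-0.475,0.223,0,0,0,0],[-0.475,0.223,0.1,0,0,0],[-0.475,0.223,0.18,0,0,0],[-0.475,0.223,0.2,0,0,0],[-0.475,0.223,0.2,0,0,0],[-0.475,0.223,0.2,0,0,0],[-0.475,0.223,0.2,0,0,0]],
  ],
)

```text
t: 22.85
eef_pos: [529.3, 239.3, 155.4]
tcp_rot: [3.14, -0.0, 1.727]
ft_force: [0.1, 0.6, -0.7]
opening: 0.134
```

Run:
```python
from h import *
c=cam('wrist'); s=env.state(); plan([528.8,238.4,116],1.726)
p=s['eef_pos']; z=p[2]-84.8
im=cv2.resize(c['image'],None,fx=4,fy=4,interpolation=cv2.INTER_CUBIC)
def circ(x,y,z,r,col):
    P=[[x+r*np.cos(a),y+r*np.sin(a),z] for a in np.linspace(0,6.3,30)]
    q=(proj(c,P)+.5)*4-.5; cv2.polylines(im,[np.round(q).astype(np.int32)],True,col,1); return q.mean(0)
circ(528.8,238.4,50,8,(255,0,0)); q=circ(p[0],p[1],z,4,(0,255,0)); circ(p[0],p[1],z+84.8+34,7,(0,255,0))
x,y=q.astype(int); save(im[max(0,y-200):y+250,max(0,x-250):x+250],'w7.png'); print(q)
```

```text
t 22.9 pos [529.4 239.3 155.6] rpy [ 3.14  -0.     1.727] F [0.5 0.3 0.3] open 0.133
-> [-0.0029, -0.0026, 0.1322] [0.0011, -0.0002, 0.0005] rows>= 1.0
[1009.1436556   785.18230951]
```

View pics/w7.png

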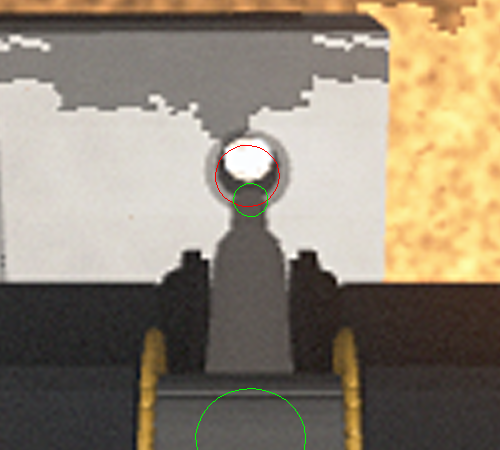

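The well is centred at about (248,169) in the crop, with the pin tip column at 250, so I need a −2 mm correction in tool y.

Request:
send_rows(
  moves=[
    [[-0.002,-0.0065,0.02,0,0,0],[-0.002,-0.0065,0.04,0,0,0],[-0.002,-0.0065,0.06,0,0,0],[-0.002,-0.0065,0.08,0,0,0],[-0.002,-0.0065,0.1,0,0,0],[-0.002,-0.0065,0.11,0,0,0],[-0.002,-0.0065,0.11,0,0,0],[-0.002,-0.0065,0.11,0,0,0]],
  ],
)

```text
t: 23.57
eef_pos: [527.3, 237.9, 121.4]
tcp_rot: [-3.141, 0.0, 1.726]
ft_force: [-0.5, 0.6, 0.2]
opening: 0.131
```

Request:
send_rows(
  moves=[
    [[0,0,0.005,0,0,0],[0,0,0.01,0,0,0],[0,0,0.015,0,0,0],[0,0,0.02,0,0,0],[0,0,0.02,0,0,0],[0,0,0.02,0,0,0]],
  ],
)

```text
t: 24.07
eef_pos: [527.5, 237.9, 115.8]
tcp_rot: [3.141, -0.0, 1.726]
ft_force: [-0.2, 0.2, 3.8]
opening: 0.136
```

Request:
send_rows(
  moves=[
    [[0,0,0.003,0,0,0],[0,0,0.006,0,0,0],[0,0,0.006,0,0,0],[0,0,0.006,0,0,0],[0,0,0.006,0,0,0]],
  ],
)

```text
t: 24.48
eef_pos: [527.9, 238.0, 115.3]
tcp_rot: [3.139, -0.0, 1.726]
ft_force: [-2.1, -0.5, 16.8]
opening: 0.137
```

The button has bottomed out at 16.8 N, well above 4 N. I'm retracting and returning to the stand.

Request:
send_rows(
  moves=[
    [[0,0,-0.04,0,0,0],[0,0,-0.1,0,0,0],[0,0,-0.2,0,0,0],[0,0,-0.32,0,0,0],[0,0,-0.32,0,0,0],[0,0,-0.32,0,0,0],[0,0,-0.32,0,0,0]],
  ],
)

```text
t: 25.07
eef_pos: [526.8, 237.7, 208.9]
tcp_rot: [-3.141, 0.0, 1.726]
ft_force: [-0.5, 0.3, -1.2]
opening: 0.131
```

Run:
```python
from h import *
plan([441.2,369.2,210],1.726)
```

```text
t 25.07 pos [526.8 237.7 208.9] rpy [-3.141  0.     1.726] F [-0.5  0.3 -1.2] open 0.131
-> [0.477, -0.2142, -0.0033] [-0.0006, 0.0, -0.0] rows>= 3.8
```

Request:
send_rows(
  moves=[
    [[0.12,-0.054,0,0,0,0],[0.24,-0.108,0,0,0,0],[0.36,-0.162,0,0,0,0],[0.477,-0.215,0,0,0,0],[0.477,-0.215,0,0,0,0],[0.477,-0.215,0.1,0,0,0],[0.477,-0.215,0.15,0,0,0],[0.477,-0.215,0.15,0,0,0],[0.477,-0.215,0.15,0,0,0],[0.477,-0.215,0.15,0,0,0],[0.477,-0.215,0.15,0,0,0]],
  ],
)

```text
t: 25.98
eef_pos: [441.9, 369.3, 165.5]
tcp_rot: [3.141, -0.0, 1.726]
ft_force: [-0.4, 0.1, 0.3]
opening: 0.134
```

Run:
```python
from h import *
c=cam('wrist'); plan([441.2,369.2,96],1.726)
o=cv2.resize(c['image'][120:300,150:390],(640,480),interpolation=cv2.INTER_CUBIC);save(o,'w8.png')
```

```text
t 26.03 pos [441.9 369.3 165.6] rpy [ 3.140e+00 -1.000e-03  1.726e+00] F [-0.6  0.5  0.2] open 0.134
-> [-0.0001, -0.0025, 0.2318] [0.0008, -0.0004, -0.0003] rows>= 1.7
```

View pics/w8.png

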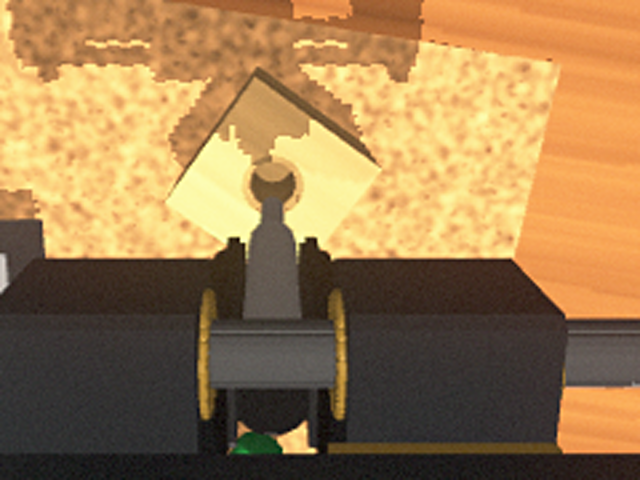

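The stylus pin is at column 272, lined up with the bore centre at (272,185).

Request:
send_rows(
  moves=[
    [[0,-0.002,0.03,0,0,0],[0,-0.002,0.06,0,0,0],[0,-0.002,0.09,0,0,0],[0,-0.002,0.12,0,0,0],[0,-0.002,0.15,0,0,0],[0,-0.002,0.18,0,0,0],[0,-0.002,0.2,0,0,0],[0,-0.002,0.22,0,0,0],[0,-0.002,0.228,0,0,0],[0,-0.002,0.228,0,0,0],[0,-0.002,0.228,0,0,0]],
  ],
)

```text
t: 26.95
eef_pos: [440.9, 369.3, 96.4]
tcp_rot: [3.141, -0.0, 1.726]
ft_force: [0.6, 0.5, -1.2]
opening: 0.132
```

Request:
send_rows(
  moves=[
    [[0,0,0.003,0,0,0],[0,0,0.006,0,0,0],[0,0,0.008,0,0,0],[0,0,0.008,0,0,0],[0,0,0.008,0,0,0]],
  ],
)

```text
t: 27.37
eef_pos: [441.1, 369.4, 94.7]
tcp_rot: [3.14, -0.001, 1.726]
ft_force: [0.3, -1.2, 5.8]
opening: 0.134
```

Contact with the bore floor at the original height. I'm releasing and retreating.

Request:
send_rows(
  moves=[
    [[0,0,0,0,0,0],[0,0,0,0,0,0],[0,0,0,0,0,0],[0,0,0,0,0,0],[0,0,0,0,0,0],[0,0,0,0,0,0]],
  ],
  grip=0,
)

```text
t: 27.87
eef_pos: [440.8, 369.2, 93.9]
tcp_rot: [-3.142, -0.0, 1.726]
ft_force: [0.1, -0.7, 0.1]
opening: 0.476
```

Request:
send_rows(
  moves=[
    [[0,0,-0.1,0,0,0],[0,0,-0.2,0,0,0],[0,0,-0.32,0,0,0],[0,0,-0.45,0,0,0],[0,0,-0.55,0,0,0],[0.5,-0.1,-0.55,0,0,0],[0.5,-0.1,-0.55,0,0,0],[0.5,-0.1,-0.55,0,0,0],[0.5,-0.1,-0.55,0,0,0],[0.5,-0.1,-0.55,0,0,0],[0.5,-0.1,-0.55,0,0,0],[0.5,-0.1,-0.55,0,0,0]],
  ],
)

```text
t: 28.87
eef_pos: [388.0, 512.3, 258.7]
tcp_rot: [-3.141, 0.001, 1.726]
ft_force: [0.5, -0.3, -0.2]
opening: 0.501
```

Run:
```python
from fit import *
c=cam('scene'); save(cv2.resize(c['image'][90:310,120:450],(800,533),interpolation=cv2.INTER_CUBIC),'end.png')
yaw=.155
for n,b in(('bay1',(560.2,167.4)),('bay0',(572.4,88.4))):
    print(n,'expected top px',(proj(c,[[*b,115]])[0]),'crop',((proj(c,[[*b,115]])[0]-[120,90])*2.424).round())
print('stylus top crop',((proj(c,[[441.2,369,140]])[0]-[120,90])*2.424).round(), env.state()['t'])
```

```text
bay1 expected top px [316.22820817 200.0684283 ] crop [476. 267.]
bay0 expected top px [286.9576207  188.86622987] crop [405. 240.]
stylus top crop [708. 265.] 28.9167
```

View pics/end.png

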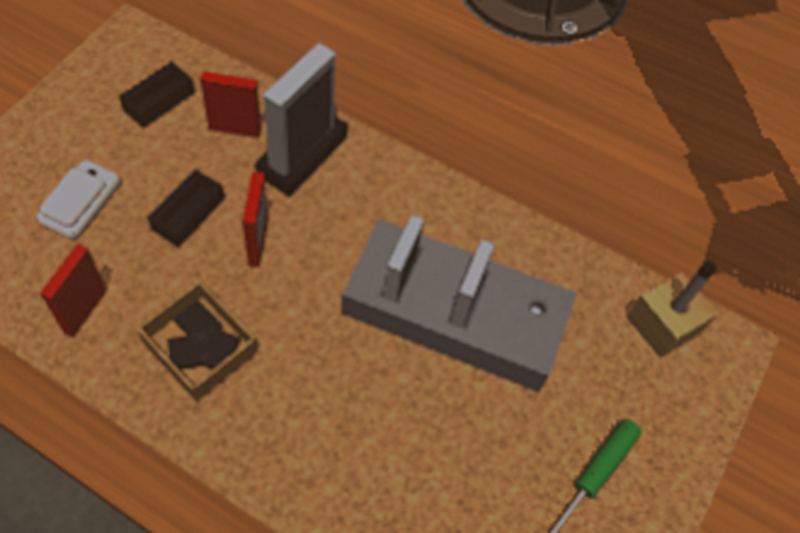

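Both drives are seated in the dock with their tops at (405,240) and (476,267), as predicted. The stylus is in the stand at (708,267), and the other things look as they did at the start.

```bash
python3 -c "
from cell import env
print(env.job_done())"
```

```text
the job is handed in; nothing more can be done
None
```

The job is done and handed in, at about 29 s of the 72 s allowed.

- **Drives:** I lowered the nearer drive into bay 1 and the farther one into bay 0. Each touched the bay floor at the expected height (15–21 N) before I let go. In the last scene picture both tops sit where a fully seated drive's should (within about 2 px, by eye).
- **Start button:** I pressed it with the stylus tip until it bottomed out. The force was 3.8 N at about full travel, then rose to 16.8 N. The button's travel isn't reported, so "fully down" rests on that force and the TCP height.
- **Stylus:** It is back in the stand, tip down, and met the bore floor at its original height (94.7 mm against 94.8 mm before).
- **Other things:** The big drive, the red look-alikes, the mouse, the box and the screwdriver look unmoved in the last picture. The arm was clear of everything when I handed in.

**Disagreements:**
- The overhead and scene camera fits differed from the wrist camera by 2–4 mm, so I used the wrist views for the final alignment.
- The gripper opening read about 12.6 mm on the 14 mm stylus handle, but the grip held throughout.

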